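# Move the columns to the tray in switching order

## Task

Load the column tray for tonight's run: move the four steel columns over from the blue storage rack one at a time, beginning with the one nearest the rack's carrying handle, which goes into the cradle nearest the grey switching valve, and the others follow in the same sequence along the row. The columns look alike and only their place in the row tells which is which, so do not mix them up; lay each one level, centred and fully home in both combs and do not drop any.

Things in the scene. Friction and masses are not known exactly. Their poses are not given: they have to be found in the camera images.
- column_a: one of four like steel columns: tube 10 mm thick, 130 long, between hex nuts 18 mm wide, 178 mm over all, 0.12 kg. Origin at mid-length, 8 mm below the tube's axis; y along the tube, z up. Starts lying in both combs of the storage rack, up to 6 mm off centre lengthwise. The letters a to d are dealt anew to the places at each start. Grip it across the tube, midway between the combs
- column_b: another such column, just like column_a; its letter does not tell its place in the row
- column_c: another such column, just like column_a; its letter does not tell its place in the row
- column_d: another such column, just like column_a; its letter does not tell its place in the row
- storage_rack: fixed blue plastic rack; origin on the worktop under mid-row. Four cradles at y = -72, -24, 24, 72 mm, x = 0: slots 14 mm wide with rounded mouths in two combs at x = -40 and 40 mm (10 thick, 50 high; base 6 high). A column lies along x, nuts outside the combs, tube axis at z = 32 mm, its origin at z = 24 mm. Steel handle arch, 52 mm high, at y = -118: the first column is at y = -72, the last at y = 72
- column_tray: fixed aluminium plate, 136 x 326 mm, with two black combs, empty at the start; origin on the worktop under mid-row, z up. Cradles exactly as in the storage rack: y = -72, -24, 24, 72 mm, combs at x = -40 and 40 mm, a seated column along x with its tube axis at z = 32 mm. The valve stands on one end of the plate, a round tin 32 mm high on the other; which end is which changes
- valve: fixed switching valve on one end of the tray's plate: grey housing 108 x 46 x 36 mm with a round steel head and six small upright nuts, 65 mm high in all. Origin at the middle of its underside, at y = 138 or -138 mm in the tray's frame; the first cradle is the one on the same side, at y = 72 or -72 mm. A tall instrument stands behind the racks, a hose at its foot

How it is judged:
By the outcome, as a careful person would: the job done as asked, in the order asked, and still so for the second after the job is handed in, with the robot touching nothing.
It also fails if it takes over 109 s, if anything falls off the work surface, if the arm or the gripper's body presses on something with over 40 N, if the wrist force passes 120 N, or if a joint passes its speed limit or range.

## Robot

A 6-joint arm with a two-finger parallel gripper is mounted at the origin on the work surface; the furniture and walls round the work are solid. World frame = base frame: x ahead of the robot, y to its left, z up, the work surface at z = 0. Lengths are in mm, angles in rad, forces in N, time in s.
With the tool pointing down it reaches from about 400 to 825 mm from the base axis. Payload 7 kg.
Tool frame: the origin (TCP) lies midway between the tips of the shut fingers; the grasp point (between the pads) lies 19 mm behind it; z points along the fingers, y is the line along which they close (so a half turn about z gives the same grasp; the last joint's range is limited). The gripper opens to 85 mm and grips with 20 to 120 N. Pads are 22 mm wide; open, the fingers measure 114 mm over their backs; the gripper's body (76 mm by 85 mm) begins 54 mm behind the grasp point. The pads swing forward as they close: fully open they stand 13 mm farther back than shut.
Start: joints at [1.582, 0.359, 0.012, 0, -1.224, -0.288], TCP at [184.473, 649.28, 231.302] pointing down, gripper open.
Joint ranges: [-3.07, 3.07], [-1.43, 2.12], [-1.02, 1.25], [-3.03, 1.67], [-3.05, -0], [-3.03, 3.03]. Speed limits (rad/s): [2.39, 2.39, 3.01, 3.14, 3.14, 3.14].

## Interface

Orientations are given as a unit quaternion [w, x, y, z].
In Python, from rig import telemetry, get_image, order gives the robot as it stands.
- The arm moves only by the tool play_rows, never from a script. Its argument "deltas" is a list that holds one entry, the list of rows, each a list of 4 numbers: the shift along the tool's x, y, z as a fraction of full scale, then the turn about the tool's z as a fraction of full scale. In form: [[[x, y, z, spin], ...]]. A call has 1 to 20 rows; each row is the pose to reach, as a shift and turn from the pose commanded when the call began, along the tool's axes at that moment; what a row does not reach only later rows make up. Full scale, the value 1, is 0.4 m for a shift and 45 degrees for a turn. A row lasts 1/12 s, in which the tool goes at most 41.7 mm and 7.16 degrees, less where a joint would pass 70% of its speed; a pose out of reach is approached as far as the arm can. A call with a number of a shift or a turn outside -1 to 1 is refused whole. A call with a gripper value outside its range is refused whole. "hand" is the closure, from -1 (fully open) to 1 (shut), set as the call begins (left out, the last holds). The fingers move at their own pace and stop on an object; "squeeze" is the grip in N (left out, the last holds). Time passes only in rows, so rows that repeat a pose let the fingers close. It gives the time, the measured TCP pose, the force, the opening and the grip force at its end, in the units of the state.
- telemetry.state(): the state, without advancing time (a new reading comes with each control period).
- get_image(name): name is "side" or "top"; returns a dict with "pixels" (400x640x3 uint8, red, green, blue), "range_z" (400x640 float32, mm along the optical axis (not along the pixel's ray), 0 where there is no reading), "fx", "fy", "cx", "cy" (pixels), "k1" (the pictures are not rectified: a ray, as slopes to the right and down, at radius r is drawn at 1 + k1 r^2 times it, then the intrinsics apply), "origin" and "rotation" of the camera in the world. Camera axes: x right, y down, z forward; pixel columns grow to the right and rows downward; lengths in mm; the calibration is good to about 2 mm. A picture is of the moment at which its call begins.
- order.finish_job(): hands the job in; it is judged then, once.
The state is a dict: "time": time; "q": joint angles; "joint_vel": joint speeds; "joint_torque": joint torques, N m; "position": TCP position; "eef_rot": TCP orientation; "contact_force": force on the tool from outside, world axes, zero at the start; "torque": the same for the moment, N m; "gripper_width": opening from 0.0 (shut) to 1.0 (fully open); "grip_force": force on a finger pad.
Only numpy, scipy, OpenCV 4.12 (cv2) and the standard library are available. Lean on these libraries where they do the work, as an engineer would, in place of code of your own. Each camera call takes 0.05 s, during which the arm holds its last target. There are 200 camera calls.

## Working session

There is one attempt and no reset: what is moved stays moved. The work goes in short steps, Python scripts to look and compute and a tool call to move; the robot and the scene stay as the last step left them, time stands still between calls to the robot, and variables do not carry over. Pictures are saved under pics/ and viewed, at most 14 in all, crops included, and the job is handed in when it is done.

Besides the shell and the picture viewer there is one more tool, called after "Call:" as a command line: name --argument value ..., lists and objects as JSON in quotes. play_rows: Moves the arm, as the interface text tells. Its arguments: {"type":"object","properties":{"deltas":{"type":"array","items":{"type":"array","items":{"type":"array","items":{"type":"number","minimum":-1,"maximum":1}}}},"hand":{"type":"number"},"squeeze":{"type":"number"}},"required":["deltas"]}

```bash
mkdir -p pics; ls
python3 - <<'E'
from rig import telemetry,get_image
import cv2,numpy as np
print(telemetry.state())
for n in("top","side"):
    d=get_image(n); cv2.imwrite(f"pics/{n}0.png",d["pixels"][...,::-1]); np.savez(f"{n}0.npz",**d)
    print({k:d[k] for k in d if k not in("pixels","range_z")})
E
```

```text
pics
{'time': 0.0, 'q': array([ 1.58210716e+00,  3.59399382e-01,  1.10766295e-02, -3.54011594e-04,
       -1.22409254e+00, -2.88052480e-01]), 'joint_vel': array([-0.00181355,  0.00079708,  0.00078162,  0.00034629,  0.00102974,
       -0.00131979]), 'joint_torque': array([-6.81143301e-04, -5.83319199e+01,  2.93423796e+01,  6.93693012e+00,
       -5.89400763e-03,  5.22631964e-06]), 'position': array([184.34863467, 648.84824361, 230.36263319]), 'eef_rot': array([ 8.25250946e-04,  9.90433368e-01, -1.37989352e-01, -4.38509577e-05]), 'contact_force': array([ 0.14275217, -1.57971475, -0.87707231]), 'torque': array([ 0.00181912, -0.02903365,  0.01099746]), 'grip_force': 0.0, 'gripper_width': 0.9982393841325611}
{'fx': 472.59091776017124, 'fy': 472.59091776017124, 'cx': 317.4080523072909, 'cy': 201.61446620928078, 'k1': 0.041012249647481944, 'origin': array([ 321.24742881,  -69.41204925, 1073.72757467]), 'rotation': array([ 0.04713744, -0.70451644,  0.70724318, -0.03523818])}
{'fx': 497.2361337701494, 'fy': 497.2361337701494, 'cx': 321.579704702859, 'cy': 195.10670563385673, 'k1': -0.1436546477500764, 'origin': array([ 299.14855888,  665.45389261, 1099.16254258]), 'rotation': array([ 0.02854946, -0.11839729,  0.94655509, -0.29866447])}
```

View pics/top0.png

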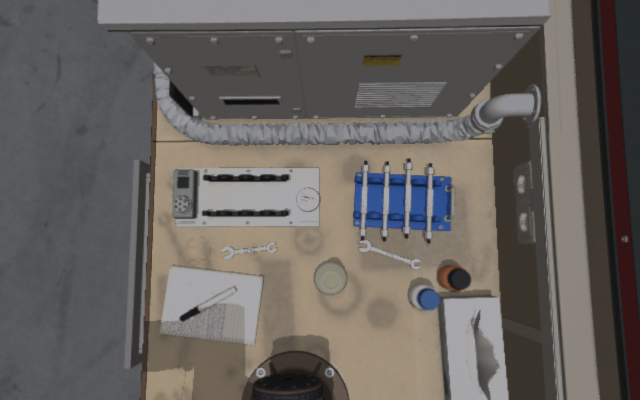

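View pics/side0.png

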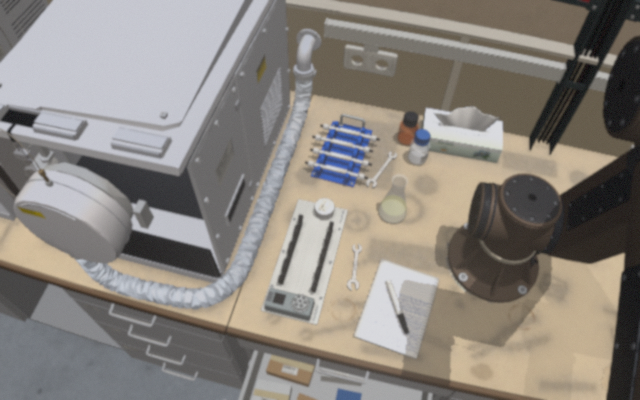

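The top view shows the blue rack at (355-452, 175-230), handle on its right end at (450,203) and columns at about u=364, 386, 408 and 430. The tray spans (176-320, 168-226) with the valve at its left end (185,195). So the column at u≈430 goes into the leftmost cradle, and the rest follow in order.

```bash
cat > h.py <<'E'
import numpy as np,cv2
from scipy.spatial.transform import Rotation as R
def load(n,i=0): return dict(np.load(f"{n}{i}.npz"))
def rot(d):
    q=d["rotation"]; return R.from_quat([q[1],q[2],q[3],q[0]])
def K(d): return np.array([[d["fx"],0,d["cx"]],[0,d["fy"],d["cy"]],[0,0,1]],float)
def D(d): return np.array([float(d["k1"]),0,0,0,0])
def ray(d,uv):
    p=cv2.undistortPoints(np.asarray(uv,float).reshape(-1,1,2),K(d),D(d))[:,0]
    return rot(d).apply(np.c_[p,np.ones(len(p))])
def onplane(d,uv,z):
    v=ray(d,uv); return d["origin"]+v*((z-d["origin"][2])/v[:,2])[:,None]
def proj(d,X):
    c=rot(d).inv().apply(np.atleast_2d(X)-d["origin"])
    return cv2.projectPoints(c,np.zeros(3),np.zeros(3),K(d),D(d))[0][:,0]
E
python3 - <<'E'
from h import *
t=load("top"); s=load("side")
def crop(d,x0,x1,y0,y1,k): return cv2.resize(np.ascontiguousarray(d["pixels"][y0:y1,x0:x1,::-1]),None,fx=k,fy=k,interpolation=cv2.INTER_CUBIC)
a=crop(t,165,330,155,240,4.8);b=crop(t,340,465,155,245,4)
a=cv2.resize(a,(700,360))if 0 else a[:, :792]
cv2.imwrite("pics/c1.png",a); 
b2=crop(s,265,385,110,190,3.2);
c=np.zeros((360+256,800,3),np.uint8); c[:360,:500]=b; c[360:616,:384]=b2[:256,:384]; cv2.imwrite("pics/c2.png",c[:600])
print(rot(t).as_matrix().round(3))
for uv in [(430,203),(364,203),(210,195)]: print(onplane(t,uv,32))
for X in onplane(t,[(430,203),(364,203),(210,195)],32): print(proj(s,X))
E
```

```text
[[-0.003 -0.993  0.116]
 [-1.     0.005  0.017]
 [-0.017 -0.116 -0.993]]
[[ 438.99084449 -300.29269211   32.        ]]
[[ 439.68316629 -155.1984885    32.        ]]
[[459.27007905 187.19156961  32.        ]]
[[349.08653203 131.13821294]]
[[337.68216435 169.44974198]]
[[296.95679722 279.39499225]]
```

View pics/c1.png

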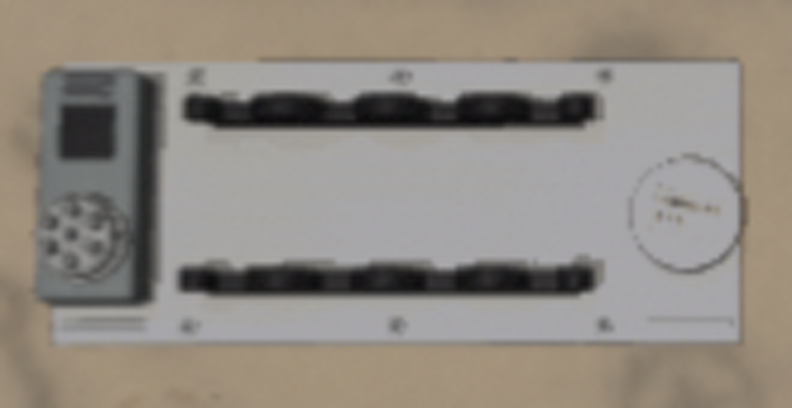

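View pics/c2.png

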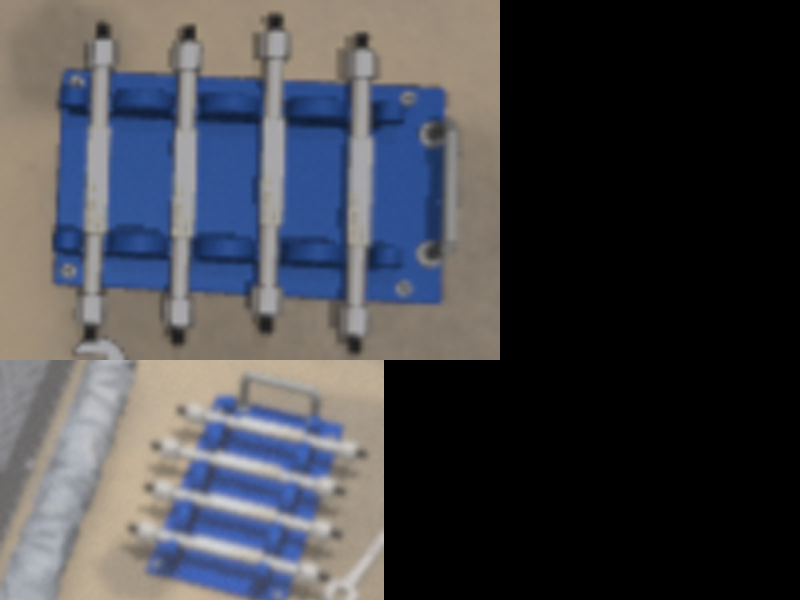

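The crops show the four tubes and nuts in the rack, and all four tray cradles empty. The valve covers the tray's left end at crop (95,190), with tray slots at crop x≈235, 340, 440 and 545. Next I use the depth and colour masks to get metric poses.

```bash
cat > m.py <<'E'
from h import *
def cloud(d):
    h,w=d["range_z"].shape; uv=np.stack(np.meshgrid(np.arange(w),np.arange(h)),-1).reshape(-1,2).astype(float)
    v=cv2.undistortPoints(uv.reshape(-1,1,2),K(d),D(d))[:,0]
    z=d["range_z"].reshape(-1,1).astype(float)
    return (d["origin"]+rot(d).apply(np.c_[v,np.ones(len(v))])*z*1.0).reshape(h,w,3)
def band(g,sx,f): return cv2.remap(g,*f,cv2.INTER_LINEAR)
def columns(d,guess_uv,z=32):
    pass
E
python3 - <<'E'
from m import *
for n in("top","side"):
    d=load(n); P=cloud(d); px=d["pixels"].astype(int); hsv=cv2.cvtColor(d["pixels"],cv2.COLOR_RGB2HSV)
    X,Y,Z=P[...,0],P[...,1],P[...,2]
    tab=(X>300)&(X<360)&(Y>-100)&(Y<0); print(n,"table z",np.median(Z[tab]),Z[tab].std())
    reg=(X>330)&(X<560)&(Y>-380)&(Y<280)
    tr=reg&(Y>0)&(Y<280)&(hsv[...,1]<40)&(hsv[...,2]>140); print("plate z",np.percentile(Z[tr],[5,50,95]), tr.sum())
    bl=reg&(hsv[...,0]>95)&(hsv[...,0]<125)&(hsv[...,1]>120)&(Y<-60); print("blue z",np.percentile(Z[bl],[5,25,50,75,95]),bl.sum())
    ct=reg&(Y>0)&(Y<210)&(hsv[...,2]<70)&(Z>20);print("comb",ct.sum(),np.percentile(Z[ct],[5,50,95]))
    for nm,m in(("plate",tr),("blue",bl),("comb",ct)):
        print(nm,np.percentile(X[m],[1,99]),np.percentile(Y[m],[1,99]))
    co=reg&(Y<-110)&(Y>-330)&(Z>22)&(hsv[...,1]<60)&(hsv[...,2]>110); print("col z",co.sum(),np.percentile(Z[co],[5,50,95]))
E
```

```text
top table z 20.11363248608859 533.0534468002269
plate z [2.29772033 5.59528942 9.015613  ] 4706
blue z [ 2.72829175  4.8334349   6.49037272  9.33115474 47.81557274] 3583
comb 851 [23.64250319 40.10258089 49.91252285]
plate [335.22068704 525.20663491] [  1.94670043 258.20916122]
blue [385.37476789 506.9151456 ] [-348.25751998 -136.70492426]
comb [413.90783487 502.31135688] [ 14.66271957 197.96627179]
col z 1470 [32.93075242 37.09406593 40.74334889]
side table z -0.35052850921306344 9.182653495452197
plate z [ 1.71215803  6.41444885 45.85195219] 4514
blue z [ 2.28981839  4.77695635  6.75712206 10.39897945 48.84505489] 1165
comb 72 [26.52578102 39.04937348 48.67549365]
plate [333.72062697 526.38804516] [  2.91864733 272.24484592]
blue [386.31391155 502.67536418] [-342.60262427 -130.72833587]
comb [415.19732202 497.88244939] [ 35.17398648 205.21552915]
col z 1007 [29.96599567 36.05475495 40.9290751 ]
```

```bash
cat > m2.py <<'E'
from m import *
def line(x,y,n=3):
    w=np.ones(len(x),bool)
    for _ in range(n):
        p=np.polyfit(x[w],y[w],1); r=y-np.polyval(p,x); w=abs(r)<2.5*max(r[w].std(),.3)
    return p
def columns(d,Ys,xr,verbose=1):
    P=cloud(d); X,Y,Z=P[...,0],P[...,1],P[...,2]
    hsv=cv2.cvtColor(d["pixels"],cv2.COLOR_RGB2HSV)
    nb=~((hsv[...,0]>95)&(hsv[...,0]<125)&(hsv[...,1]>100))
    out=[]
    for y0 in Ys:
        m=(abs(Y-y0)<18)&(X>xr[0])&(X<xr[1])&(Z>21)&(Z<47)&nb
        lab=cv2.connectedComponentsWithStats(m.astype(np.uint8))
        k=1+np.argmax(lab[2][1:,4]); m=lab[1]==k
        v,u=np.nonzero(m)
        Q=onplane(d,np.c_[u,v],32)
        br=(hsv[...,2][m]>110)&(hsv[...,1][m]<70)&(Z[m]>29)
        p=line(Q[br,0],Q[br,1])
        e=[np.sort(Q[:,0])[:4].mean(),np.sort(Q[:,0])[-4:].mean()]
        xc=np.mean(e); out.append((xc,np.polyval(p,xc),p[0]))
        if verbose: print("col y@c %.1f xc %.1f len %.1f slope %.4f n %d"%(out[-1][1],xc,e[1]-e[0],p[0],m.sum()))
    return out
E
python3 - <<'E'
from m2 import *
for n in("top","side"):
    d=load(n); P=cloud(d); X,Y,Z=P[...,0],P[...,1],P[...,2]; hsv=cv2.cvtColor(d["pixels"],cv2.COLOR_RGB2HSV)
    print(n); columns(d,[-300,-251,-204,-156],(335,545))
    # rack base plate rect & tray plate rect
    bl=(hsv[...,0]>95)&(hsv[...,0]<125)&(hsv[...,1]>110)&(X>370)&(X<515)&(Y<-110)&(Y>-360)&(Z<47)
    v,u=np.nonzero(bl&(Z<12)); Q=onplane(d,np.c_[u,v],6)[:,:2].astype(np.float32); print("rack rect",cv2.minAreaRect(Q))
    wh=((hsv[...,1]<38)&(hsv[...,2]>130)&(X>370)&(X<540)&(Y<225)&(Y>-100)&(Z<14)).astype(np.uint8)
    lab=cv2.connectedComponentsWithStats(wh); m=lab[1]==1+np.argmax(lab[2][1:,4])
    v,u=np.nonzero(m); Q=onplane(d,np.c_[u,v],6)
    ys=np.arange(-40,200,4.);lo=[];hi=[]
    for y in ys:
        q=Q[abs(Q[:,1]-y)<3,0]
        if len(q)>5: lo.append((y,q.min()));hi.append((y,q.max()))
    lo=np.array(lo);hi=np.array(hi);pl=line(*lo.T);ph=line(*hi.T)
    print("plate near",pl,"far",ph,"at y=110:",np.polyval(pl,110),np.polyval(ph,110))
    xs=np.arange(400,510,4.); r=[(x,Q[abs(Q[:,0]-x)<3,1].min()) for x in xs]; r=np.array(r);pr=line(*r.T);print("right",pr,np.polyval(pr,450),"corners Y max",Q[:,1].max())
    cb=(hsv[...,2]<80)&(X>390)&(X<515)&(Y>0)&(Y<225)&(Z>22)&(Z<60)
    q=P[cb]; top=q[q[:,2]>40]
    for lo_,hi_ in((390,450),(450,515)):
        t=top[(top[:,0]>lo_)&(top[:,0]<hi_)]; a=q[(q[:,0]>lo_)&(q[:,0]<hi_)]
        if len(t)>5: print("comb top n",len(t),"x",np.percentile(t[:,0],[2,50,98]).round(1),"y all",np.percentile(a[:,1],[0,100]).round(1),"slope",np.polyfit(t[:,1],t[:,0],1)[0].round(4), "z",t[:,2].mean())
E
```

```text
top
col y@c -299.0 xc 440.9 len 174.2 slope -0.0513 n 439
col y@c -251.7 xc 452.0 len 174.3 slope -0.0545 n 442
col y@c -203.2 xc 445.9 len 174.9 slope -0.0539 n 427
col y@c -155.0 xc 446.7 len 175.1 slope -0.0575 n 428
rack rect ((446.361083984375, -243.01437377929688), (214.96026611328125, 121.92162322998047), 86.65518188476562)
plate near [4.47709985e-03 3.91003449e+02] far [5.38412759e-03 5.24269986e+02] at y=110: 391.4959302340121 524.862240011564
right [-2.58472124e-02 -2.89453161e+01] -40.576561730745034 corners Y max 224.82226013511155
comb top n 229 x [414.7 419.1 423.8] y all [ 12.9 224.9] slope 0.0106 z 46.43637781902052
comb top n 227 x [486.3 497.6 502. ] y all [ 12.7 224.2] slope -0.0207 z 46.185359166179495
side
col y@c -298.1 xc 437.5 len 173.3 slope -0.0562 n 259
col y@c -250.1 xc 448.7 len 174.3 slope -0.0534 n 271
col y@c -201.5 xc 442.2 len 173.8 slope -0.0548 n 286
col y@c -153.4 xc 444.5 len 174.4 slope -0.0600 n 295
rack rect ((444.11187744140625, -240.3793487548828), (213.1575927734375, 119.22196960449219), 86.56935119628906)
plate near [6.14930429e-03 3.88253585e+02] far [2.16628309e-04 5.24646878e+02] at y=110: 388.93000832330824 524.6707072654416
right [-0.16155895 23.67924759] -49.02227964419568 corners Y max 226.82760913785745
comb top n 85 x [412.2 414.7 417.4] y all [ 25.7 206.4] slope 0.0034 z 46.8322492484966
comb top n 101 x [491.3 494.5 497.5] y all [ 24.8 206. ] slope 0.0022 z 46.00394873144144
```

Run:
```python
from m2 import *
for n in("top","side"):
    d=load(n); P=cloud(d); hsv=cv2.cvtColor(d["pixels"],cv2.COLOR_RGB2HSV); 
    for nm,msk,(y0,y1),xs,sl in(("tray",hsv[...,2]<95,(15,205),(418,497),-.005),("rack",(hsv[...,0]>95)&(hsv[...,0]<125)&(hsv[...,1]>90),(-345,-125),(408,488),-.055)):
      for xc in xs:
        for zt in(38,42):
          q=P[msk&(P[...,2]>zt)&(P[...,2]<54)&(abs(P[...,0]-xc)<14)&(P[...,1]>y0)&(P[...,1]<y1)]
          y=np.sort(q[:,1]); g=np.diff(y); k=np.nonzero(g>8)[0]
          print(n,nm,xc,zt,len(y),"x",q[:,0].mean().round(1),[(round((y[i]+y[i+1])/2,1),round(g[i],1)) for i in k], y[[0,-1]].round(1))
```

```text
top tray 418 38 248 x 418.9 [(np.float64(35.6), np.float64(15.6)), (np.float64(83.3), np.float64(17.6)), (np.float64(131.6), np.float64(17.0)), (np.float64(178.7), np.float64(14.4))] [ 16.4 200.3]
top tray 418 42 218 x 419.0 [(np.float64(36.5), np.float64(17.5)), (np.float64(82.6), np.float64(21.9)), (np.float64(130.9), np.float64(21.8)), (np.float64(177.1), np.float64(17.6))] [ 16.4 200.3]
top tray 497 38 266 x 498.2 [(np.float64(37.2), np.float64(17.3)), (np.float64(83.0), np.float64(15.3)), (np.float64(130.5), np.float64(17.2)), (np.float64(178.3), np.float64(14.7))] [ 16.9 201.4]
top tray 497 42 213 x 498.6 [(np.float64(35.9), np.float64(19.9)), (np.float64(82.3), np.float64(20.6)), (np.float64(131.1), np.float64(19.6)), (np.float64(176.6), np.float64(18.0))] [ 16.9 201. ]
top rack 408 38 274 x 407.7 [(np.float64(-295.4), np.float64(16.5)), (np.float64(-248.5), np.float64(18.8)), (np.float64(-200.0), np.float64(17.4)), (np.float64(-153.2), np.float64(15.3))] [-316.1 -131.9]
top rack 408 42 227 x 407.9 [(np.float64(-294.3), np.float64(20.4)), (np.float64(-248.3), np.float64(19.3))
[... 1422 characters left out ...]
-193.8), np.float64(22.5)), (np.float64(-146.9), np.float64(19.1))] [-314.3 -126.9]
side rack 408 42 106 x 405.9 [(np.float64(-286.1), np.float64(23.4)), (np.float64(-240.2), np.float64(18.2)), (np.float64(-194.9), np.float64(24.7)), (np.float64(-147.3), np.float64(19.9))] [-309.4 -126.9]
side rack 488 38 132 x 485.5 [(np.float64(-294.4), np.float64(20.0)), (np.float64(-244.4), np.float64(20.8)), (np.float64(-199.4), np.float64(22.2)), (np.float64(-152.2), np.float64(20.9))] [-314.3 -129.5]
side rack 488 42 99 x 485.8 [(np.float64(-292.4), np.float64(23.9)), (np.float64(-242.1), np.float64(25.4)), (np.float64(-199.4), np.float64(22.2)), (np.float64(-152.7), np.float64(21.9))] [-314.3 -129.5]
```

```bash
cat > go.py <<'E'
import sys; from h import R,np; from rig import telemetry
# usage: go.py x y z yaw(rad) ... sequential targets all relative to the current pose
s=telemetry.state(); q=s["eef_rot"]; r=R.from_quat([q[1],q[2],q[3],q[0]]); p=s["position"]
M=r.as_matrix(); yaw=np.arctan2(M[1,0],M[0,0])
print("t %.1f"%s["time"],"p",p.round(1),"yaw %.4f"%yaw,"tilt",M[:,2].round(4),"F",s["contact_force"].round(1),"w %.3f g %.0f"%(s["gripper_width"],s["grip_force"]))
a=list(map(float,sys.argv[1:]))
for i in range(0,len(a),4):
    d=M.T@(np.array(a[i:i+3])-p)
    print((d/400).round(4).tolist(), round(-(a[i+3]-yaw)/(np.pi/4),4), "mm",np.linalg.norm(d).round(0))
E
python3 go.py 300 400 231 -.055 440 110 231 -.055
```

```text
t 0.1 p [184.4 648.9 230.5] yaw -0.2769 tilt [-3.0e-04 -1.4e-03 -1.0e+00] F [ 0.2  0.1 -0.4] w 1.002 g 0
[0.4482, 0.5195, -0.0005] -0.2825 mm 274.0
[0.983, 1.1212, 0.0004] -0.2825 mm 596.0
```

Call:
play_rows --deltas '[[[0.05,0.06,0,-0.1],[0.13,0.15,0,-0.2],[0.22,0.25,0,-0.2825],[0.3,0.35,0,-0.2825],[0.38,0.44,0,-0.2825],[0.46,0.53,0,-0.2825],[0.54,0.62,0,-0.2825],[0.62,0.71,0,-0.2825],[0.7,0.8,0,-0.2825],[0.78,0.89,0,-0.2825],[0.86,0.98,0,-0.2825],[0.86,0.98,0,-0.2825]]]' --hand 0.1 --squeeze 50

```text
time: 1.1
position: [394.5, 205.0, 231.4]
eef_rot: [-0.0, 1.0, -0.027, 0.0]
contact_force: [1.5, 0.4, 0.4]
gripper_width: 0.451
grip_force: 0.0
```

```bash
python3 go.py 440 50 200 -.055 440 -100 140 -.055 439.5 -298.2 110 -.055
```

```text
t 1.1 p [394.5 205.  231.4] yaw -0.0544 tilt [ 2.e-04  4.e-04 -1.e+00] F [1.5 0.4 0.4] w 0.451 g 0
[0.1347, 0.3807, 0.0784] 0.0008 mm 165.0
[0.1551, 0.7552, 0.2283] 0.0008 mm 322.0
[0.1807, 1.2501, 0.3031] 0.0008 mm 520.0
```

Call:
play_rows --deltas '[[[0.03,0.08,0.01,0],[0.06,0.18,0.03,0],[0.09,0.28,0.05,0],[0.13,0.38,0.08,0],[0.14,0.48,0.11,0],[0.145,0.58,0.15,0],[0.15,0.68,0.19,0],[0.155,0.78,0.22,0],[0.16,0.87,0.24,0],[0.165,0.94,0.25,0],[0.165,0.98,0.25,0],[0.165,1.0,0.25,0],[0.165,1.0,0.25,0]]]'

```text
time: 2.18
position: [437.8, -197.3, 130.9]
eef_rot: [0.0, 1.0, -0.029, -0.001]
contact_force: [0.1, -0.1, -0.3]
gripper_width: 0.448
grip_force: 0.0
```

```bash
python3 go.py  439.5 -298.2 110 -.055
```

```text
t 2.2 p [ 437.8 -197.3  130.9] yaw -0.0574 tilt [-0.001 -0.    -1.   ] F [ 0.1 -0.1 -0.3] w 0.448 g 0
[0.0188, 0.2516, 0.0522] -0.003 mm 103.0
```

Call:
play_rows --deltas '[[[0.005,0.07,0.02,0],[0.01,0.15,0.04,0],[0.015,0.21,0.05,-0.003],[0.0188,0.24,0.0522,-0.003],[0.0188,0.2516,0.0522,-0.003],[0.0188,0.2516,0.0522,-0.003],[0.0188,0.2516,0.0522,-0.003],[0.0188,0.2516,0.0522,-0.003]]]'

```text
time: 2.85
position: [440.5, -295.9, 110.9]
eef_rot: [0.0, 1.0, -0.026, 0.0]
contact_force: [-0.7, -0.7, -0.1]
gripper_width: 0.447
grip_force: 0.0
```

```bash
python3 go.py  439.5 -298.2 13 -.055
python3 - <<'E'
from rig import get_image
import cv2,numpy as np
c=[]
for n,(x0,x1,y0,y1) in(("top",(340,480,140,250)),("side",(270,420,80,190))):
    d=get_image(n); np.savez(f"{n}1.npz",**d); c.append(cv2.resize(np.ascontiguousarray(d["pixels"][y0:y1,x0:x1,::-1]),(400,300),interpolation=cv2.INTER_CUBIC))
cv2.imwrite("pics/d1.png",np.hstack(c))
E
```

```text
t 2.9 p [ 440.5 -295.9  110.9] yaw -0.0516 tilt [ 6.e-04 -0.e+00 -1.e+00] F [-0.7 -0.7 -0.1] w 0.447 g 0
[-0.0024, 0.006, 0.2446] 0.0044 mm 98.0
```

View pics/d1.png

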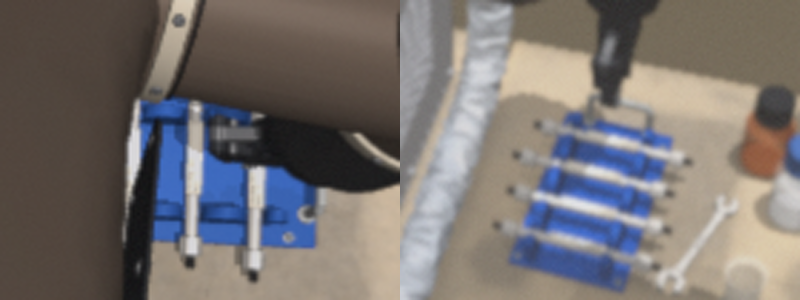

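The left panel (top view) is mostly hidden by the arm. The side panel shows the gripper over the column nearest the handle, at about (610,80), with all four columns still in place. Descending.

Call:
play_rows --deltas '[[[-0.0024,0.006,0.04,0.004],[-0.0024,0.006,0.1,0.004],[-0.0024,0.006,0.15,0.004],[-0.0024,0.006,0.17,0.004],[-0.0024,0.006,0.17,0.004],[-0.0024,0.006,0.17,0.004]]]'

```text
time: 3.45
position: [439.5, -299.1, 42.8]
eef_rot: [0.0, 1.0, -0.027, -0.0]
contact_force: [-0.2, -0.4, 0.1]
gripper_width: 0.452
grip_force: 0.0
```

```bash
python3 go.py  439.5 -298.2 13 -.055
python3 - <<'E'
from rig import get_image
import cv2,numpy as np
d=get_image("side"); cv2.imwrite("pics/d2.png",cv2.resize(np.ascontiguousarray(d["pixels"][90:190,290:400,::-1]),None,fx=5,fy=5,interpolation=cv2.INTER_CUBIC))
E
```

```text
t 3.5 p [ 439.5 -299.1   42.8] yaw -0.0549 tilt [-4.e-04 -2.e-04 -1.e+00] F [-0.2 -0.4  0.1] w 0.452 g 0
[-0.0, -0.0022, 0.0745] 0.0002 mm 30.0
```

View pics/d2.png

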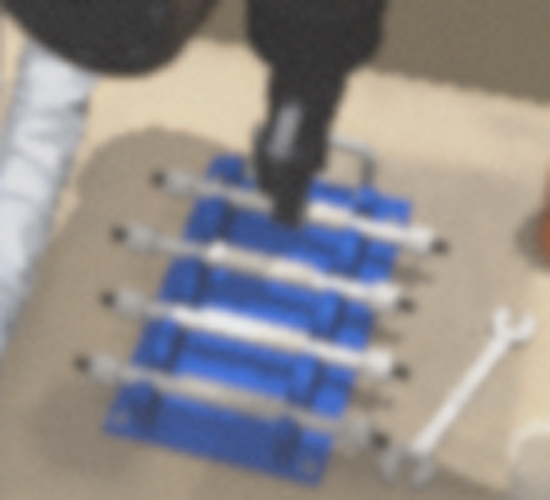

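The finger tip at crop (290,215) sits between the first and second columns, straddling the first one. Descend to grasp height, then close.

Call:
play_rows --deltas '[[[0,0,0.03,0],[0,0,0.06,0],[0,0,0.0745,0],[0,0,0.0745,0],[0,0,0.0745,0]]]'

```text
time: 3.92
position: [439.6, -299.4, 13.3]
eef_rot: [0.0, 1.0, -0.028, 0.0]
contact_force: [-0.2, -0.4, -0.0]
gripper_width: 0.449
grip_force: 0.0
```

Call:
play_rows --deltas '[[[0,0,0,0],[0,0,0,0],[0,0,0,0],[0,0,0,0],[0,0,0,0],[0,0,0,0],[0,0,0,0],[0,0,0,0]]]' --hand 1 --squeeze 50

```text
time: 4.58
position: [439.7, -299.4, 13.4]
eef_rot: [0.0, 1.0, -0.028, 0.001]
contact_force: [-0.6, 0.7, 6.4]
gripper_width: 0.094
grip_force: 48.8
```

```bash
python3 go.py  439.5 -298.2 93 -.055
```

```text
t 4.6 p [ 439.7 -299.4   13.4] yaw -0.0554 tilt [ 1.1e-03 -4.0e-04 -1.0e+00] F [-0.6  0.7  6.4] w 0.094 g 49
[-0.0005, -0.0029, -0.1991] -0.0006 mm 80.0
```

Call:
play_rows --deltas '[[[0,0,-0.02,0],[0,0,-0.06,0],[0,0,-0.12,0],[0,0,-0.18,0],[0,0,-0.22,0],[0,0,-0.24,0],[0,0,-0.24,0],[0,0,-0.24,0]]]'

```text
time: 5.25
position: [439.0, -299.1, 108.4]
eef_rot: [-0.0, 1.0, -0.028, 0.0]
contact_force: [-0.0, -0.8, -1.3]
gripper_width: 0.092
grip_force: 48.8
```

```bash
python3 go.py 456.5 -100 120 -.004 457.5 60 110 -.004  457.5 180 110 -.004
python3 - <<'E'
from rig import get_image
import cv2,numpy as np
d=get_image("side"); cv2.imwrite("pics/d3.png",cv2.resize(np.ascontiguousarray(d["pixels"][70:190,290:420,::-1]),None,fx=4,fy=4,interpolation=cv2.INTER_CUBIC))
E
```

```text
t 5.2 p [ 439.  -299.1  108.4] yaw -0.0560 tilt [ 3.e-04  3.e-04 -1.e+00] F [-0.  -0.8 -1.3] w 0.092 g 49
[0.0159, -0.4993, -0.0287] -0.0662 mm 200.0
[-0.004, -0.8988, -0.0036] -0.0662 mm 360.0
[-0.0207, -1.1984, -0.0035] -0.0662 mm 479.0
```

View pics/d3.png

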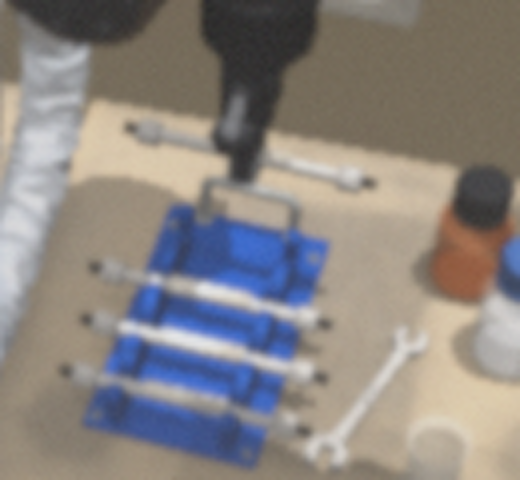

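The column is held level at about crop (130-370, 128-183), and the other three are undisturbed. Carrying it to the tray.

Call:
play_rows --deltas '[[[0.001,-0.03,-0.01,0],[0.003,-0.09,-0.02,-0.01],[0.005,-0.17,-0.02,-0.02],[0.005,-0.26,-0.02,-0.04],[0.005,-0.35,-0.02,-0.066],[0.005,-0.44,-0.02,-0.066],[0.004,-0.53,-0.02,-0.066],[0.003,-0.62,-0.02,-0.066],[0.0,-0.71,-0.02,-0.066],[-0.001,-0.8,-0.01,-0.066],[-0.004,-0.88,-0.005,-0.066],[-0.006,-0.95,-0.0,-0.066],[-0.008,-0.98,0,-0.066],[-0.009,-1,0,-0.066],[-0.009,-1,0,-0.066]]]'

```text
time: 6.55
position: [457.5, 101.3, 108.0]
eef_rot: [0.0, 1.0, -0.001, -0.001]
contact_force: [-0.4, -0.7, -1.6]
gripper_width: 0.094
grip_force: 48.9
```

```bash
python3 go.py 457.6 179.8 80 -.004
```

```text
t 6.5 p [457.5 101.3 108. ] yaw -0.0022 tilt [-1.1e-03 -7.0e-04 -1.0e+00] F [-0.4 -0.7 -1.6] w 0.094 g 49
[0.0, -0.1964, 0.07] 0.0023 mm 83.0
```

Call:
play_rows --deltas '[[[0,-0.04,0.01,0.002],[0,-0.1,0.03,0.002],[0,-0.15,0.06,0.002],[0,-0.185,0.1,0.002],[0,-0.1964,0.13,0.002],[0,-0.1964,0.145,0.002],[0,-0.1964,0.145,0.002],[0,-0.1964,0.145,0.002],[0,-0.1964,0.145,0.002]]]'

```text
time: 7.3
position: [458.5, 178.2, 51.2]
eef_rot: [-0.0, 1.0, -0.003, 0.0]
contact_force: [0.6, -0.4, -1.2]
gripper_width: 0.096
grip_force: 48.9
```

```bash
python3 go.py 457.6 179.8 13 -.004
python3 - <<'E'
from rig import get_image
from m2 import *
c=[]
for n,(x0,x1,y0,y1) in(("top",(160,300,140,250)),("side",(240,370,190,330))):
    d=get_image(n); np.savez(f"{n}2.npz",**d); c.append(cv2.resize(np.ascontiguousarray(d["pixels"][y0:y1,x0:x1,::-1]),(400,300 if n=="top" else 430),interpolation=cv2.INTER_CUBIC))
c[0]=cv2.copyMakeBorder(c[0],0,130,0,0,cv2.BORDER_CONSTANT)
cv2.imwrite("pics/d4.png",np.hstack(c))
E
```

```text
t 7.3 p [458.5 178.2  51.2] yaw -0.0064 tilt [ 4.e-04  2.e-04 -1.e+00] F [ 0.6 -0.4 -1.2] w 0.096 g 49
[-0.0023, -0.0041, 0.0955] -0.003 mm 38.0
```

View pics/d4.png

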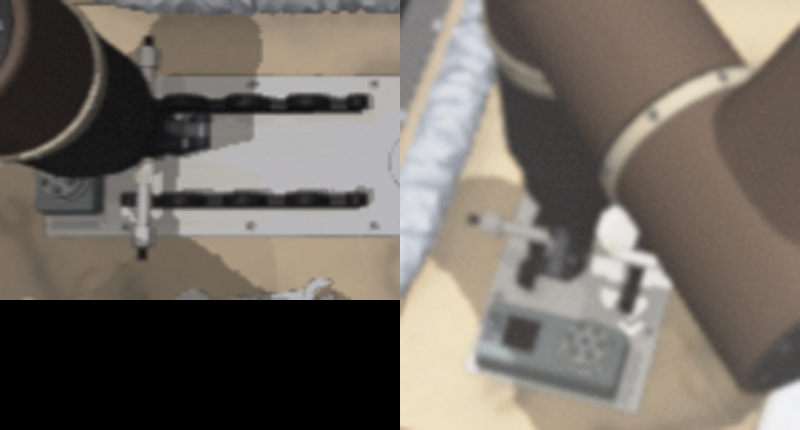

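The top panel shows the held column with its far end at crop (148,45) and near end at (142,250), above the leftmost cradle next to the valve. I'll measure it in the top frame.

```bash
cat > held.py <<'E'
from m2 import *
import sys
def held(i,z,y0):
    d=load("top",i); P=cloud(d); X,Y,Z=P[...,0],P[...,1],P[...,2]
    m=(abs(Y-y0)<20)&(X>340)&(X<565)&(Z>z-16)&(Z<z+16)&((X<430)|(X>520))
    for side in((340,430),(520,565)):
        k=m&(X>side[0])&(X<side[1])&((X<408)|(X>515)); v,u=np.nonzero(k)
        if not len(v): continue
        Q=onplane(d,np.c_[u,v],z); xs=np.sort(Q[:,0]); print("n",len(v),"x",xs[:4].mean().round(1),xs[-4:].mean().round(1),"y mean",Q[:,1].mean().round(2),"ymid",((Q[:,1].min()+Q[:,1].max())/2).round(2))
held(int(sys.argv[1]),float(sys.argv[2]),float(sys.argv[3]))
E
python3 held.py 2 70 180
```

```text
n 115 x 370.6 406.9 y mean 176.49 ymid 176.27
n 74 x 521.2 545.5 y mean 175.98 ymid 176.27
```

Run:
```python
from m2 import *
d=load("top"); P=cloud(d); g=d["pixels"].max(-1)
for xc in(419,498):
    for zt in (44,47):
        q=P[(g<95)&(P[...,2]>zt)&(P[...,2]<56)&(abs(P[...,0]-xc)<12)&(P[...,1]>12)&(P[...,1]<206)]
        q=q[np.argsort(q[:,1])]
        for s in np.split(q,np.nonzero(np.diff(q[:,1])>8)[0]+1):
            print(xc,zt,len(s),"y mid %.1f mean %.1f [%.1f %.1f] z %.1f x %.1f"%((s[0,1]+s[-1,1])/2,s[:,1].mean(),s[0,1],s[-1,1],s[:,2].mean(),s[:,0].mean()))
q=cloud(load("top",2));
```

```text
419 44 21 y mid 21.0 mean 20.2 [14.4 27.6] z 46.6 x 418.5
419 44 55 y mid 59.2 mean 58.3 [47.0 71.3] z 47.5 x 418.9
419 44 50 y mid 107.2 mean 106.7 [95.1 119.2] z 47.9 x 419.0
419 44 49 y mid 155.5 mean 154.7 [143.3 167.7] z 47.9 x 419.2
419 44 16 y mid 193.9 mean 194.0 [187.6 200.3] z 46.5 x 418.4
419 47 9 y mid 21.8 mean 21.6 [18.4 25.1] z 48.2 x 418.4
419 47 30 y mid 60.0 mean 59.7 [51.2 68.9] z 48.9 x 418.8
419 47 34 y mid 107.2 mean 107.5 [95.1 119.2] z 49.0 x 419.1
419 47 31 y mid 154.0 mean 153.8 [143.3 164.8] z 49.0 x 419.5
419 47 5 y mid 193.3 mean 193.5 [190.9 195.7] z 48.7 x 418.8
498 44 19 y mid 20.2 mean 20.4 [14.8 25.6] z 45.9 x 498.7
498 44 48 y mid 59.8 mean 59.2 [47.6 72.0] z 48.3 x 498.4
498 44 51 y mid 106.4 mean 106.5 [94.0 118.8] z 48.2 x 498.7
498 44 52 y mid 154.2 mean 154.1 [140.9 167.5] z 47.5 x 498.7
498 44 18 y mid 193.4 mean 192.8 [188.5 198.3] z 46.9 x 498.7
498 47 2 y mid 21.1 mean 21.1 [21.0 21.1] z 48.2 x 495.2
498 47 35 y mid 59.7 mean 59.1 [47.6 71.9] z 49.2 x 498.3
498 47 33 y mid 108.1 mean 107.0 [98.2 117.9] z 49.4 x 498.6
498 47 31 y mid 155.7 mean 155.0 [144.6 166.8] z 48.9 x 498.1
498 47 8 y mid 191.9 mean 192.4 [188.5 195.3] z 48.4 x 498.8
```

Call:
play_rows --deltas '[[[0,-0.002,0,-0.003],[0,-0.0045,0.01,-0.003],[0,-0.0045,0.025,-0.003],[0,-0.0045,0.04,-0.003],[0,-0.0045,0.055,-0.003],[0,-0.0045,0.065,-0.003],[0,-0.0045,0.07,-0.003],[0,-0.0045,0.07,-0.003]]]'

```text
time: 8.07
position: [457.8, 180.4, 21.8]
eef_rot: [0.001, 1.0, -0.002, -0.001]
contact_force: [0.3, -0.4, -0.7]
gripper_width: 0.095
grip_force: 48.9
```

```bash
python3 go.py 458.5 180.2 13 -.004
```

```text
t 8.1 p [457.8 180.4  21.8] yaw -0.0031 tilt [-0.0011 -0.0011 -1.    ] F [ 0.3 -0.4 -0.7] w 0.095 g 49
[0.0017, 0.0004, 0.022] 0.0012 mm 9.0
```

Already in the mouth with no side force. A short side-to-side probe will find the slot's middle.

Call:
play_rows --deltas '[[[0.001,0,0.006,0.001],[0.0015,-0.003,0.012,0.001],[0.0015,-0.006,0.012,0.001],[0.0015,-0.006,0.012,0.001],[0.0015,-0.006,0.012,0.001]]]'

```text
time: 8.48
position: [458.8, 183.1, 17.9]
eef_rot: [0.0, 1.0, -0.002, -0.0]
contact_force: [-0.0, 0.0, -1.1]
gripper_width: 0.093
grip_force: 48.9
```

Call:
play_rows --deltas '[[[0,0.004,0,0],[0,0.008,0,0],[0,0.012,0,0],[0,0.012,0,0],[0,0.012,0,0]]]'

```text
time: 8.9
position: [459.1, 178.7, 18.1]
eef_rot: [-0.0, 1.0, -0.002, 0.0]
contact_force: [-0.7, 4.2, -1.2]
gripper_width: 0.093
grip_force: 49.1
```

Call:
play_rows --deltas '[[[0,-0.006,0,0],[0,-0.006,0.005,0],[0,-0.006,0.01,0],[0,-0.006,0.0135,0],[0,-0.006,0.0135,0],[0,-0.006,0.0135,0]]]'

```text
time: 9.4
position: [458.8, 180.6, 13.2]
eef_rot: [0.0, 1.0, -0.002, 0.0]
contact_force: [-5.1, -1.1, 14.0]
gripper_width: 0.093
grip_force: 50.7
```

```bash
python3 go.py 459.3 181.1 12.5 -.004
```

```text
t 9.4 p [458.8 180.6  13.2] yaw -0.0034 tilt [ 2.e-04 -3.e-04 -1.e+00] F [-5.1 -1.1 14. ] w 0.093 g 51
[0.0013, -0.0013, 0.0017] 0.0008 mm 1.0
```

Call:
play_rows --deltas '[[[0,-0.001,0,0],[0,-0.001,0,0],[0,-0.001,0,0],[0,-0.001,0,0],[0,-0.001,0,0]]]' --hand 0.2

```text
time: 9.82
position: [458.7, 181.0, 12.2]
eef_rot: [0.0, 1.0, -0.002, -0.0]
contact_force: [-0.3, -0.4, 0.5]
gripper_width: 0.4
grip_force: 0.0
```

Call:
play_rows --deltas '[[[0,0,-0.03,0],[0,0,-0.08,0],[0,0.0,-0.15,0],[0,0.04,-0.2,0],[0,0.1,-0.23,0],[0,0.18,-0.24,0],[0,0.27,-0.24,0],[0,0.36,-0.24,0],[0,0.45,-0.24,0],[0,0.54,-0.24,0],[0,0.63,-0.24,0],[0,0.72,-0.24,0],[0,0.81,-0.24,0],[0,0.88,-0.24,0],[0,0.93,-0.24,0],[0,0.95,-0.24,0],[0,0.95,-0.24,0]]]'

```text
time: 11.23
position: [457.0, -200.3, 108.1]
eef_rot: [0.0, 1.0, -0.003, -0.0]
contact_force: [0.9, 0.4, -0.1]
gripper_width: 0.399
grip_force: 0.0
```

```bash
python3 go.py 450.6 -251.7 100 -.055
python3 - <<'E'
from rig import get_image
from m2 import *
for n in("top","side"):
    d=get_image(n); np.savez(f"{n}3.npz",**d)
    try: columns(d,[180],(340,565))
    except Exception as e: print(e)
    if n=="top": cv2.imwrite("pics/d5.png",cv2.resize(np.ascontiguousarray(d["pixels"][140:250,160:330,::-1]),None,fx=4,fy=4,interpolation=cv2.INTER_CUBIC))
E
```

```text
t 11.2 p [ 457.  -200.3  108.1] yaw -0.0064 tilt [-7.e-04 -1.e-04 -1.e+00] F [ 0.9  0.4 -0.1] w 0.399 g 0
[-0.0151, 0.1285, 0.0202] 0.0618 mm 52.0
col y@c 179.5 xc 480.3 len 132.5 slope -0.0250 n 365
col y@c 180.2 xc 457.5 len 176.5 slope -0.0058 n 461
```

View pics/d5.png

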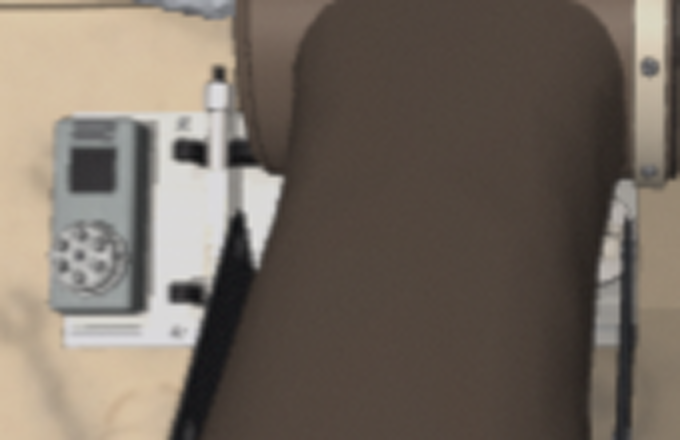

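The first column lies in the leftmost cradle at crop (218, 70-330), far tip at x≈546.5. That puts its centre at about 459.1, against 459.0 for the tray's middle. On to column 2.

Call:
play_rows --deltas '[[[-0.005,0.04,0,0.03],[-0.01,0.09,0.01,0.0615],[-0.0155,0.129,0.02,0.0615],[-0.0155,0.129,0.04,0.0615],[-0.0155,0.129,0.08,0.0615],[-0.0155,0.129,0.12,0.0615],[-0.0155,0.129,0.14,0.0615],[-0.0155,0.129,0.14,0.0615],[-0.0155,0.129,0.14,0.0615]]]'

```text
time: 12.08
position: [451.0, -249.7, 52.3]
eef_rot: [0.0, 1.0, -0.025, -0.001]
contact_force: [-0.8, -0.0, 0.6]
gripper_width: 0.402
grip_force: 0.0
```

```bash
python3 go.py 450.8 -252.1 13.2 -.055
```

```text
t 12.1 p [ 451.  -249.7   52.3] yaw -0.0508 tilt [-0.001 -0.    -1.   ] F [-0.8 -0.   0.6] w 0.402 g 0
[-0.0001, 0.006, 0.0978] 0.0053 mm 39.0
```

Call:
play_rows --deltas '[[[0,0.004,0.02,0.005],[0,0.006,0.05,0.005],[0,0.006,0.08,0.005],[0,0.006,0.0975,0.005],[0,0.006,0.0975,0.005],[0,0.006,0.0975,0.005]]]'

```text
time: 12.58
position: [450.9, -252.9, 13.5]
eef_rot: [0.0, 1.0, -0.028, -0.0]
contact_force: [-0.5, -0.3, 0.3]
gripper_width: 0.399
grip_force: 0.0
```

Call:
play_rows --deltas '[[[0,0,0,0],[0,0,0,0],[0,0,0,0],[0,0,0,0],[0,0,0,0],[0,0,0,0],[0,0,0,0]]]' --hand 1

```text
time: 13.17
position: [451.4, -252.2, 14.1]
eef_rot: [-0.0, 1.0, -0.028, 0.001]
contact_force: [1.2, 7.3, 2.9]
gripper_width: 0.093
grip_force: 48.7
```

```bash
python3 go.py 450.8 -252.1 110 -.055
```

```text
t 13.2 p [ 451.4 -252.2   14.1] yaw -0.0562 tilt [ 1.5e-03  5.0e-04 -1.0e+00] F [1.2 7.3 2.9] w 0.093 g 49
[-0.0011, -0.0004, -0.2397] -0.0015 mm 96.0
```

Call:
play_rows --deltas '[[[0,0,-0.02,0],[0,0,-0.06,0],[0,0,-0.12,0],[0,0,-0.18,0],[0,-0.02,-0.22,0],[0,-0.06,-0.24,0],[0,-0.12,-0.24,-0.01],[0,-0.2,-0.24,-0.03],[0,-0.29,-0.24,-0.05],[-0.003,-0.38,-0.24,-0.066],[-0.006,-0.47,-0.24,-0.066],[-0.01,-0.56,-0.24,-0.066],[-0.015,-0.65,-0.24,-0.066],[-0.02,-0.74,-0.24,-0.066],[-0.027,-0.83,-0.24,-0.066],[-0.032,-0.9,-0.22,-0.066],[-0.035,-0.945,-0.18,-0.066],[-0.035,-0.9625,-0.15,-0.066],[-0.035,-0.9625,-0.12,-0.066],[-0.035,-0.9625,-0.12,-0.066]]]'

```text
time: 14.83
position: [457.3, 132.2, 60.1]
eef_rot: [0.001, 1.0, -0.002, -0.001]
contact_force: [-0.3, -0.1, -1.8]
gripper_width: 0.099
grip_force: 48.9
```

```bash
python3 go.py 458.7 133 22 -.004
```

```text
t 14.8 p [457.3 132.2  60.1] yaw -0.0035 tilt [-0.0022 -0.0014 -1.    ] F [-0.3 -0.1 -1.8] w 0.099 g 49
[0.0038, -0.0021, 0.0954] 0.0007 mm 38.0
```

Settle just above the slot first, then enter with corrected values.

Call:
play_rows --deltas '[[[0.002,-0.002,0.01,0],[0.003,-0.002,0.025,0],[0.003,-0.002,0.03,0],[0.003,-0.002,0.03,0],[0.003,-0.002,0.03,0]]]'

```text
time: 15.25
position: [459.7, 132.8, 49.7]
eef_rot: [-0.0, 1.0, -0.002, 0.0]
contact_force: [-0.1, -0.1, -1.0]
gripper_width: 0.094
grip_force: 49.0
```

```bash
python3 go.py 458.7 133 13 -.004
```

```text
t 15.2 p [459.7 132.8  49.7] yaw -0.0048 tilt [ 2.e-04  1.e-04 -1.e+00] F [-0.1 -0.1 -1. ] w 0.094 g 49
[-0.0026, -0.0004, 0.0917] -0.001 mm 37.0
```

Call:
play_rows --deltas '[[[-0.001,-0.0005,0.01,0],[-0.0025,-0.0005,0.03,0],[-0.0025,-0.0005,0.05,0],[-0.0025,-0.0005,0.07,0],[-0.0025,-0.0005,0.08,0],[-0.0025,-0.0005,0.09,0],[-0.0025,-0.0005,0.093,0],[-0.0025,-0.0005,0.093,0]]]'

```text
time: 15.92
position: [458.2, 132.9, 13.6]
eef_rot: [0.001, 1.0, -0.002, -0.0]
contact_force: [-10.7, -2.6, 30.2]
gripper_width: 0.095
grip_force: 52.2
```

```bash
python3 go.py 458.7 133 12.5 -.004
```

```text
t 15.9 p [458.2 132.9  13.6] yaw -0.0032 tilt [-6.0e-04 -1.2e-03 -1.0e+00] F [-10.7  -2.6  30.2] w 0.095 g 52
[0.0011, -0.0002, 0.0028] 0.001 mm 1.0
```

Call:
play_rows --deltas '[[[0,0,-0.002,0],[0,0,-0.002,0],[0,0,-0.002,0],[0,0,-0.002,0],[0,0,-0.002,0]]]' --hand 0.2

```text
time: 16.33
position: [458.6, 133.2, 12.7]
eef_rot: [0.0, 1.0, -0.002, -0.0]
contact_force: [-0.5, -0.2, 0.2]
gripper_width: 0.401
grip_force: 0.0
```

Call:
play_rows --deltas '[[[0,0,-0.03,0],[0,0,-0.08,0],[0,0.0,-0.15,0],[0,0.04,-0.2,0],[0,0.1,-0.23,0],[0,0.18,-0.24,0.01],[0,0.27,-0.24,0.03],[-0.01,0.36,-0.24,0.05],[-0.015,0.45,-0.24,0.065],[-0.02,0.54,-0.24,0.065],[-0.025,0.63,-0.24,0.065],[-0.03,0.72,-0.24,0.065],[-0.03,0.79,-0.24,0.065],[-0.03,0.83,-0.22,0.065],[-0.03,0.842,-0.18,0.065],[-0.03,0.842,-0.13,0.065],[-0.03,0.842,-0.1,0.065],[-0.03,0.842,-0.1,0.065],[-0.03,0.842,-0.1,0.065]]]'

```text
time: 17.92
position: [444.7, -203.6, 52.5]
eef_rot: [0.0, 1.0, -0.028, -0.001]
contact_force: [-0.2, -0.0, 0.4]
gripper_width: 0.4
grip_force: 0.0
```

```bash
python3 go.py 445 -203.6 13.4 -.055
python3 - <<'E'
from rig import get_image
from m2 import *
for n in("top","side"):
    d=get_image(n); np.savez(f"{n}4.npz",**d); print(n)
    try: columns(d,[180,133 if n=="side" else 131],(340,565))
    except Exception as e: print(e)
E
```

```text
t 17.9 p [ 444.7 -203.6   52.5] yaw -0.0553 tilt [-2.1e-03 -1.0e-04 -1.0e+00] F [-0.2 -0.   0.4] w 0.400 g 0
[0.001, 0.0, 0.0978] -0.0004 mm 39.0
top
col y@c 179.0 xc 458.7 len 175.7 slope -0.0042 n 542
col y@c 132.8 xc 452.3 len 29.2 slope 0.0991 n 42
side
col y@c 180.2 xc 457.5 len 176.5 slope -0.0032 n 469
col y@c 132.0 xc 456.2 len 175.7 slope -0.0041 n 439
```

Call:
play_rows --deltas '[[[0.001,0,0.02,0],[0.001,0,0.05,0],[0.001,0,0.08,0],[0.001,0,0.0975,0],[0.001,0,0.0975,0],[0.001,0,0.0975,0]]]'

```text
time: 18.52
position: [445.6, -203.4, 14.0]
eef_rot: [0.0, 1.0, -0.028, -0.0]
contact_force: [-0.3, 0.2, 0.7]
gripper_width: 0.405
grip_force: 0.0
```

Call:
play_rows --deltas '[[[0,0,0,0],[0,0,0,0],[0,0,0,0],[0,0,0,0],[0,0,0,0],[0,0,0,0],[0,0,0,0]]]' --hand 1

```text
time: 19.1
position: [446.1, -203.5, 14.6]
eef_rot: [0.0, 1.0, -0.028, 0.001]
contact_force: [-1.1, 1.3, 6.6]
gripper_width: 0.097
grip_force: 48.9
```

```bash
python3 go.py 459 85 62 -.004
```

```text
t 19.1 p [ 446.1 -203.5   14.6] yaw -0.0550 tilt [ 1.2e-03 -2.0e-04 -1.0e+00] F [-1.1  1.3  6.6] w 0.097 g 49
[-0.0074, -0.7219, -0.1185] -0.0649 mm 293.0
```

Call:
play_rows --deltas '[[[0,0,-0.02,0],[0,0,-0.06,0],[0,0,-0.12,0],[0,0,-0.18,0],[0,-0.02,-0.22,0],[0,-0.06,-0.24,0],[0,-0.12,-0.24,-0.01],[0,-0.2,-0.24,-0.03],[0,-0.29,-0.24,-0.05],[-0.003,-0.38,-0.24,-0.065],[-0.005,-0.47,-0.24,-0.065],[-0.006,-0.56,-0.24,-0.065],[-0.006,-0.64,-0.24,-0.065],[-0.006,-0.69,-0.22,-0.065],[-0.006,-0.715,-0.18,-0.065],[-0.006,-0.722,-0.14,-0.065],[-0.006,-0.722,-0.1,-0.065],[-0.006,-0.722,-0.09,-0.065],[-0.006,-0.722,-0.09,-0.065],[-0.006,-0.722,-0.09,-0.065]]]'

```text
time: 20.77
position: [459.2, 84.8, 50.5]
eef_rot: [0.0, 1.0, -0.002, -0.0]
contact_force: [-0.2, 0.5, 0.0]
gripper_width: 0.096
grip_force: 48.8
```

```bash
python3 go.py 459.6 85 14 -.004
```

```text
t 20.8 p [459.2  84.8  50.5] yaw -0.0044 tilt [-1.e-04 -3.e-04 -1.e+00] F [-0.2  0.5  0. ] w 0.096 g 49
[0.0009, -0.0005, 0.0913] -0.0005 mm 37.0
```

Call:
play_rows --deltas '[[[0.001,-0.0005,0.01,0],[0.001,-0.0005,0.03,0],[0.001,-0.0005,0.05,0],[0.001,-0.0005,0.07,0],[0.001,-0.0005,0.08,0],[0.001,-0.0005,0.09,0],[0.001,-0.0005,0.092,0],[0.001,-0.0005,0.092,0]]]'

```text
time: 21.43
position: [459.2, 84.9, 14.3]
eef_rot: [0.0, 1.0, -0.002, -0.0]
contact_force: [-9.2, -1.4, 24.7]
gripper_width: 0.095
grip_force: 51.4
```

```bash
python3 go.py 459.6 85 12.5 -.004
```

```text
t 21.4 p [459.2  84.9  14.3] yaw -0.0034 tilt [-6.e-04 -1.e-03 -1.e+00] F [-9.2 -1.4 24.7] w 0.095 g 51
[0.0009, -0.0003, 0.0045] 0.0007 mm 2.0
```

Call:
play_rows --deltas '[[[0,0,-0.002,0],[0,0,-0.002,0],[0,0,-0.002,0],[0,0,-0.002,0],[0,0,-0.002,0]]]' --hand 0.2

```text
time: 21.85
position: [459.5, 85.2, 13.8]
eef_rot: [0.0, 1.0, -0.002, -0.0]
contact_force: [-0.8, -1.1, 0.2]
gripper_width: 0.401
grip_force: 0.0
```

Call:
play_rows --deltas '[[[0,0,-0.03,0],[0,0,-0.08,0],[0,0.0,-0.15,0],[0,0.04,-0.2,0],[0,0.1,-0.23,0],[0,0.18,-0.24,0.01],[0,0.27,-0.24,0.03],[-0.01,0.36,-0.24,0.05],[-0.015,0.45,-0.24,0.065],[-0.02,0.53,-0.24,0.065],[-0.03,0.58,-0.24,0.065],[-0.03,0.6,-0.22,0.065],[-0.03,0.6,-0.18,0.065],[-0.03,0.6,-0.13,0.065],[-0.03,0.6,-0.1,0.065],[-0.03,0.6,-0.1,0.065],[-0.03,0.6,-0.1,0.065]]]'

```text
time: 23.27
position: [446.0, -154.5, 53.3]
eef_rot: [0.0, 1.0, -0.027, -0.001]
contact_force: [-0.3, -0.8, 0.2]
gripper_width: 0.403
grip_force: 0.0
```

```bash
python3 go.py 446.2 -155.2 13.2 -.055
python3 - <<'E'
from rig import get_image
from m2 import *
for n in("side",):
    d=get_image(n); np.savez(f"{n}5.npz",**d); print(n)
    columns(d,[180,132,84,-154],(340,565))
E
```

```text
t 23.3 p [ 446.  -154.5   53.3] yaw -0.0550 tilt [-2.2e-03 -2.0e-04 -1.0e+00] F [-0.3 -0.8  0.2] w 0.403 g 0
[0.0007, 0.0017, 0.1003] 0.0 mm 40.0
side
col y@c 180.3 xc 457.5 len 176.5 slope -0.0040 n 458
col y@c 132.1 xc 456.2 len 175.7 slope -0.0040 n 448
col y@c 85.8 xc 456.1 len 173.8 slope 0.0026 n 414
col y@c -150.6 xc 398.6 len 82.5 slope -0.1087 n 136
```

Call:
play_rows --deltas '[[[0.0005,0.0015,0.02,0],[0.0005,0.0015,0.05,0],[0.0005,0.0015,0.08,0],[0.0005,0.0015,0.1,0],[0.0005,0.0015,0.1,0],[0.0005,0.0015,0.1,0]]]'

```text
time: 23.82
position: [446.7, -155.3, 14.0]
eef_rot: [0.0, 1.0, -0.027, -0.0]
contact_force: [-0.4, -1.0, 0.5]
gripper_width: 0.401
grip_force: 0.0
```

Call:
play_rows --deltas '[[[0,0,0,0],[0,0,0,0],[0,0,0,0],[0,0,0,0],[0,0,0,0],[0,0,0,0],[0,0,0,0]]]' --hand 1

```text
time: 24.4
position: [447.3, -155.3, 14.6]
eef_rot: [0.0, 1.0, -0.028, 0.001]
contact_force: [-0.3, 0.4, 5.6]
gripper_width: 0.097
grip_force: 48.9
```

```bash
python3 go.py 459 37 53 -.004
```

```text
t 24.4 p [ 447.3 -155.3   14.6] yaw -0.0550 tilt [ 0.0013 -0.     -1.    ] F [-0.3  0.4  5.6] w 0.097 g 49
[0.003, -0.4817, -0.0959] -0.065 mm 196.0
```

Call:
play_rows --deltas '[[[0,0,-0.02,0],[0,0,-0.06,0],[0,0,-0.12,0],[0,0,-0.18,0],[0,-0.02,-0.22,0],[0,-0.06,-0.24,0],[0,-0.12,-0.24,-0.01],[0,-0.2,-0.24,-0.03],[0.002,-0.29,-0.24,-0.05],[0.003,-0.38,-0.24,-0.065],[0.005,-0.44,-0.23,-0.065],[0.005,-0.475,-0.2,-0.065],[0.005,-0.482,-0.16,-0.065],[0.005,-0.482,-0.12,-0.065],[0.005,-0.482,-0.09,-0.065],[0.005,-0.482,-0.09,-0.065],[0.005,-0.482,-0.09,-0.065],[0.005,-0.482,-0.09,-0.065]]]'

```text
time: 25.9
position: [459.7, 37.1, 50.8]
eef_rot: [-0.0, 1.0, -0.002, 0.0]
contact_force: [0.0, 1.0, -1.3]
gripper_width: 0.096
grip_force: 48.9
```

```bash
python3 go.py 459.8 37 14 -.004
```

```text
t 25.9 p [459.7  37.1  50.8] yaw -0.0043 tilt [ 6.e-04  2.e-04 -1.e+00] F [ 0.   1.  -1.3] w 0.096 g 49
[0.0002, 0.0002, 0.092] -0.0003 mm 37.0
```

Call:
play_rows --deltas '[[[0,0,0.01,0],[0,0,0.03,0],[0,0,0.05,0],[0,0,0.07,0],[0,0,0.08,0],[0,0,0.09,0],[0,0,0.093,0],[0,0,0.093,0]]]'

```text
time: 26.57
position: [458.9, 36.7, 14.2]
eef_rot: [0.001, 1.0, -0.002, -0.0]
contact_force: [-11.2, 0.3, 30.5]
gripper_width: 0.093
grip_force: 52.1
```

Call:
play_rows --deltas '[[[0,0,-0.002,0],[0,0,-0.002,0],[0,0,-0.002,0],[0,0,-0.002,0],[0,0,-0.002,0]]]' --hand 0.2

```text
time: 26.98
position: [459.3, 37.0, 13.4]
eef_rot: [0.0, 1.0, -0.002, -0.0]
contact_force: [-0.4, 0.2, -0.4]
gripper_width: 0.404
grip_force: 0.0
```

Call:
play_rows --deltas '[[[0,0,-0.03,0],[0,0,-0.08,0],[0,0,-0.15,0],[0,0.04,-0.22,0],[0,0.1,-0.28,0],[-0.01,0.18,-0.34,0],[-0.01,0.27,-0.36,0],[-0.01,0.36,-0.36,0],[-0.01,0.45,-0.36,0],[-0.01,0.54,-0.36,0],[-0.01,0.63,-0.36,0],[-0.01,0.72,-0.36,0],[-0.01,0.8,-0.36,0],[-0.01,0.85,-0.36,0],[-0.01,0.85,-0.36,0]]]'

```text
time: 28.23
position: [453.5, -306.1, 156.8]
eef_rot: [0.0, 1.0, -0.004, -0.001]
contact_force: [0.6, 0.3, 0.1]
gripper_width: 0.398
grip_force: 0.0
```

```bash
python3 go.py
python3 - <<'E'
from rig import get_image
from m2 import *
c=[]
for n,(x0,x1,y0,y1) in(("top",(160,330,140,250)),("side",(240,370,180,330))):
    d=get_image(n); np.savez(f"{n}6.npz",**d); print(n)
    columns(d,[180,132,84,36],(340,565)); c.append(cv2.resize(np.ascontiguousarray(d["pixels"][y0:y1,x0:x1,::-1]),(400,260 if n=="top" else 460),interpolation=cv2.INTER_CUBIC))
c[0]=cv2.copyMakeBorder(c[0],0,200,0,0,cv2.BORDER_CONSTANT)
cv2.imwrite("pics/d6.png",np.hstack(c))
E
```

```text
t 28.2 p [ 453.5 -306.1  156.8] yaw -0.0074 tilt [-1.3e-03 -2.0e-04 -1.0e+00] F [0.6 0.3 0.1] w 0.398 g 0
top
col y@c 178.9 xc 458.7 len 175.7 slope -0.0028 n 537
col y@c 131.5 xc 457.6 len 174.0 slope -0.0010 n 515
col y@c 83.5 xc 457.9 len 175.1 slope -0.0013 n 549
col y@c 35.9 xc 464.0 len 165.7 slope -0.0203 n 473
side
col y@c 180.3 xc 457.5 len 176.5 slope -0.0026 n 461
col y@c 132.2 xc 456.2 len 175.7 slope -0.0042 n 440
col y@c 85.7 xc 456.1 len 173.8 slope 0.0012 n 418
col y@c 37.7 xc 456.8 len 175.1 slope -0.0039 n 408
```

View pics/d6.png

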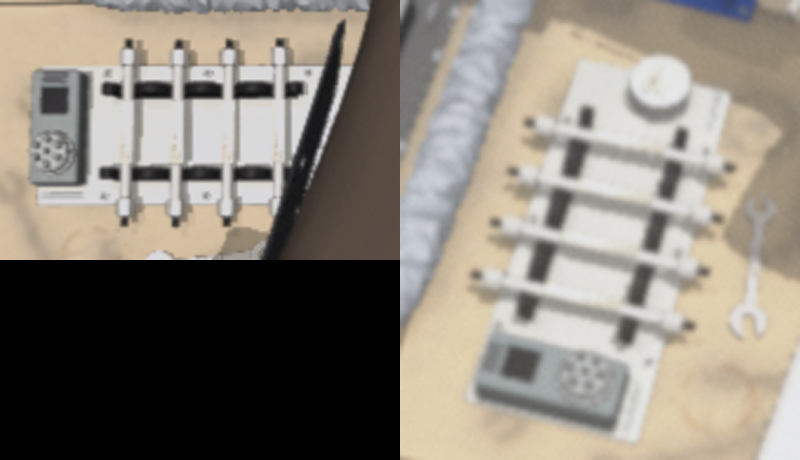

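Both panels show all four columns parallel in the tray cradles, and their centres are within about 1 mm of the tray's middle. I'll check from the saved depth that they are level, then hand in.

Run:
```python
from m2 import *
for n,ys in(("top",(179,131.5,83.5,36)),("side",(180.3,132.2,85.7,37.7))):
    P=cloud(load(n,6))
    for y in ys:
        m=(abs(P[...,1]-y)<4)&(P[...,2]>28)&(P[...,2]<48)
        f=lambda a,b: np.median(P[...,2][m&(P[...,0]>a)&(P[...,0]<b)]).round(1)
        print(n,y,f(425,450),f(465,490))
from rig import order
print(order.finish_job())
```

```text
top 179 37.5 36.6
top 131.5 37.2 37.5
top 83.5 37.3 36.9
top 36 37.4 36.8
side 180.3 37.9 37.8
side 132.2 38.3 37.9
side 85.7 37.2 36.1
side 37.7 36.4 36.1
the job is handed in; nothing more can be done
None
```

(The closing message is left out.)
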